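# Snap the cap back onto the oil cruet and hold it down

## Task

One of the two stoneware cruets is still open; its cap with the wooden knob is on the serving board. Set the cap squarely on the open cruet's neck, press it straight down until it clicks home, and keep pressing firmly (about a kilogram's weight, without ramming it) so that the seal beds in: finish while still pressing, do not let go. The cruet stays standing where it is, and the capped cruet, the kitchen timer, the pepper mill, the wooden spoon and the peeler are left alone.

Things in the scene. Friction and masses are not known exactly. Their poses are not given: they have to be found in the camera images.
- cap_center (a point): centre of the loose snap cap, half-way up: 24 mm above its foot; z = its axis, up. The cap is 49 mm across, 48 mm high, 90 to 190 g, and stands upright on the board. Its steel skirt (20 mm deep, 44 mm inside, open below) has four sprung tongues with inward catches near the foot; they must be free to spread outward, so do not clamp the skirt. Disc 49 mm across on top of the skirt.
- cap_knob (a point): middle of the cap's wooden knob, 13 mm above cap_center on the axis, where it is gripped. The knob is round, 26 mm across and 23 mm high: it reaches from 12 mm below this point (top face of the steel disc, on which fingertips may rest and press) to 11 mm above it.
- open_mouth (a point): centre of the rim of the open cruet (white glaze, bare clay foot), on its axis, 150 mm above its base; z up. The cruet is loose, 0.6 to 0.9 kg, 74 mm across. The cap goes over its neck from above. Fully home the cap's disc stops hard on the rim: cap_center is then 4 mm (cap_knob 17 mm) above this point.
- open_bead (a point): centre of the bead round the open cruet's neck, 11 mm below the rim: bead 38 mm across, neck 32 mm. Set on lightly, the cap's catches rest on the bead with cap_center 14 mm above open_mouth. Pushed down with about 9 to 16 N the tongues spread; after about 5 mm the catches slip under the bead, the force drops suddenly to near zero and the cap falls the last 5 mm onto the rim.
- capped_center (a point): centre of the other cruet (dark blue-green glaze, same shape, its cap already on), 75 mm above its base. With its cap it is 179 mm high and 74 mm across, loose. A bystander, 120 mm or more from the open cruet; either may be the left one.
- board: footed walnut serving board, 265 mm (its x) by 310 mm (its y), top face 36 mm above the worktop; origin at the centre of its underside. Heavy, does not move.
- kitchen_timer: round kitchen timer, 66 mm across, 46 mm high, origin at its underside. A bystander.
- pepper_mill: turned wooden pepper mill, 58 mm across, 170 mm high, origin at its underside. A bystander.
- wooden_spoon_1: wooden spoon lying near the front edge, 311 mm long, origin at the centre of its underside. A bystander.
- peeler_1: peeler with a green handle lying on the worktop, 170 mm long, origin at its underside. A bystander.

How it is judged:
On the way, in this order (a step that is already met when the one before it is completed fails the run):
1. the cap is upright over the open cruet's neck, catches above the bead, not yet snapped on (horizontal distance between cap_center and open_mouth below 0.006 m and z of cap_center in the frame of open_mouth between 0.0105 and 0.06 m and angle between cap_center's own z axis and vertical below 0.2 rad), for 0.1 s.
2. the cap has snapped down onto the rim and is pressed on it (z of cap_center in the frame of open_mouth below 0.006 m and horizontal distance between cap_center and open_mouth below 0.004 m and contact force between cap and bottle_open above 5 N), for 0.3 s.
At the end, for the whole second after the job is handed in: The cap is snapped fully home on the open cruet (disc on the rim within 2 mm, axes within 4 mm and 0.06 rad), the robot still presses on it with more than 5 N, and the cruet stands upright (0.05 rad) and still, within 30 mm of where it stood (all of step 2 and z of cap_center in the frame of open_mouth above 0.001 m and angle between the z axis of cap_center and the z axis of open_mouth, either way round below 0.06 rad and contact force between any of the fingers, the arm and cap above 3 N and angle between open_mouth's own z axis and vertical below 0.05 rad and distance of open_mouth from where it was at the start of the episode below 0.03 m and linear speed of bottle_open below 0.02 m/s); the arm keeps its last pose, push and grip.
It fails at once if the cap is rammed onto the cruet with more than 60 N (contact force between cap and bottle_open above 60 N).
It fails at once if the open cruet is tipped by more than 0.25 rad (angle between open_mouth's own z axis and vertical above 0.25 rad).
It fails at once if a bystander (capped cruet, timer, pepper mill, spoon, peeler) is pushed by more than 20 mm (distance of any of capped_center, kitchen_timer, pepper_mill, wooden_spoon_1, peeler_1 from where it was at the start of the episode above 0.02 m).
It also fails if it takes over 51 s, if anything falls off the work surface, if the arm or the gripper's body presses on something with over 40 N, if the wrist force passes 120 N, or if a joint passes its speed limit or range.

## Robot

A 7-joint arm with a two-finger parallel gripper is mounted at the origin on a cart in front of the work surface, level with it; the furniture and walls round the work are solid. World frame = base frame: x ahead of the robot, y to its left, z up, the work surface at z = 0. Lengths are in m, angles in rad, forces in N, time in s.
With the tool pointing down it reaches from about 0.425 to 0.825 m from the base axis. Payload 3.6 kg.
Tool frame: the origin (TCP) lies on the centre line of the jaws, within the pads' length; the fingertips stand 11 mm ahead of it and the grasp point (between the pads) lies 8 mm behind it (arm.finger_overhang is the z of the fingertips in the tool frame, in m); z points along the fingers, x is the direction in which the jaws open and shut, and the axes are right-handed (so a half turn about z gives the same grasp; the last joint's range is limited). The gripper opens to 85 mm and grips with 20 to 120 N. Pads are 22 mm wide; open, the fingers measure 114 mm over their backs; the gripper's body (76 mm by 85 mm) begins 54 mm behind the grasp point. The pads swing forward as they close: fully open they stand 13 mm farther back than shut.
Start: joints at [1.181, 0.615, -0.013, 1.423, 0.008, 1.103, -0.04], TCP at [0.231, -0.607, 0.242] pointing down, gripper open.
Joint ranges: [-3.12, 3.12], [-0.3, 2.06], [-1.34, 1.32], [0.26, 2.42], [-1.36, 4.5], [0.01, 1.98], [-2.84, 2.84]. Speed limits (rad/s): [2.79, 2.79, 3.14, 3.14, 3.14, 3.14, 3.14].

## Interface

Orientations are given as a unit quaternion [x, y, z, w].
In Python, from plant import monitor, cams, workorder, arm gives the robot as it stands. The module is installed in compiled form; this text tells all that it offers.
- The arm moves only by the tool apply_moves, never from a script. Its arguments are lists of equal length, an entry for each row: "translation": the shift along the world's x, y, z in m, a list of three; "rotation": the turn, a rotation vector about the world's x, y, z in degrees, a list of three. In form: {"translation": [[dx, dy, dz], ...], "rotation": [[ax, ay, az], ...]}. A call has 1 to 20 rows; each row is the pose to reach, as a shift and turn from the pose measured when the call began; what a row does not reach only later rows make up. A row lasts 1/10 s, in which the tool goes at most 50 mm and 8.59 degrees, less where a joint would pass 70% of its speed; a pose out of reach is approached as far as the arm can. A call with a gripper value outside its range is refused whole. "hand" is the opening, from -1 (shut) to 1 (fully open), set as the call begins (left out, the last holds). The fingers move at their own pace and stop on an object; "force" is the grip in N (left out, the last holds). Time passes only in rows, so rows that repeat a pose let the fingers close. It gives the time, the measured TCP pose, the force and the opening at its end, in the units of the state.
- monitor.read_state(): the state, without advancing time (a new reading comes with each control period).
- cams.read_camera(name): name is "scene" or "side" or "wrist"; returns a dict with "img" (480x640x3 uint8, blue, green, red), "range_z" (480x640 float32, m along the optical axis (not along the pixel's ray), 0 where there is no reading), "fx", "fy", "cx", "cy" (pixels), "eye" and "orientation" of the camera in the world; the wrist camera has in their place "T_tool_cam" (4x4, takes a point from camera to tool coordinates, whose origin is the TCP and whose axes are the tool frame's). Camera axes: x right, y up, looking along -z (the intrinsics and any distortion apply to the point x, -y, -z); pixel columns grow to the right and rows downward; lengths in m; the calibration is good to about 2 mm. The wrist camera is an equidistant fisheye: a pixel r from the principal point sees the ray r / f radians off the axis. A picture is of the moment at which its call begins: read the wrist's pose just before it.
- workorder.close_job(): hands the job in, once; it reports no verdict.
The state is a dict: "t": time; "qpos": joint angles; "joint_vel": joint speeds; "tau": joint torques, N m; "ee_pos": TCP position; "orientation": TCP orientation; "contact_force": force on the tool from outside, world axes, zero at the start; "ft_torque": the same for the moment, N m; "opening": opening from 0.0 (shut) to 1.0 (fully open).
Only numpy, scipy, OpenCV 4.12 (cv2) and the standard library are available. Lean on these libraries where they do the work, as an engineer would, in place of code of your own. Each camera call takes 0.05 s, during which the arm holds its last target.

## Working session

There is one attempt and no reset: what is moved stays moved. The work goes in short steps, Python scripts to look and compute and a tool call to move; the robot and the scene stay as the last step left them, time stands still between calls to the robot, and variables do not carry over. Pictures are saved under pics/ and viewed, and the job is handed in when it is done.

Besides the shell and the picture viewer there is one more tool, called after ">>>" as name(argument=value, ...) on one line, values as JSON. apply_moves: Moves the arm, as the interface text tells. Its arguments: {"type":"object","properties":{"translation":{"type":"array"},"rotation":{"type":"array"},"hand":{"type":"number"},"force":{"type":"number"}},"required":["translation","rotation"]}

```bash
mkdir -p pics; cat > h.py <<'E'
import numpy as np, cv2
from scipy.spatial.transform import Rotation as R
from plant import monitor, cams, workorder, arm
def shot(n,f):
    s=monitor.read_state(); c=cams.read_camera(n); cv2.imwrite('pics/'+f+'.png',c['img'])
    np.savez('pics/'+f+'.npz',**{k:np.asarray(v) for k,v in c.items()},ee=s['ee_pos'],eo=s['orientation'])
    return s,c
def pose(c):
    if 'T_tool_cam' in c:
        T=np.eye(4);T[:3,:3]=R.from_quat(c['eo']).as_matrix();T[:3,3]=c['ee'];return T@c['T_tool_cam']
    T=np.eye(4);o=np.asarray(c['orientation']);T[:3,:3]=R.from_quat(o).as_matrix() if o.size==4 else o;T[:3,3]=c['eye'];return T
def ray(c,u,v):
    T=pose(c);x=(u-c['cx'])/c['fx'];y=(v-c['cy'])/c['fy']
    if 'T_tool_cam' in c:
        r=np.hypot(x,y);k=np.sinc(r/np.pi);d=np.array([x*k,-y*k,-np.cos(r)])
    else: d=np.array([x,-y,-1.])
    return T[:3,3],T[:3,:3]@d
def onz(c,u,v,z):
    o,d=ray(c,u,v);return o+d*(z-o[2])/d[2]
def cloud(c):
    z=c['range_z'];v,u=np.mgrid[:480,:640];x=(u-c['cx'])/c['fx'];y=(v-c['cy'])/c['fy']
    if 'T_tool_cam' in c:
        r=np.hypot(x,y);k=np.tan(np.minimum(r,1.5))/np.maximum(r,1e-9);x=x*k;y=y*k
    P=np.stack([x*z,-y*z,-z],-1);T=pose(c);return P@T[:3,:3].T+T[:3,3]
def tri(a,b):
    (o1,d1),(o2,d2)=a,b;A=np.stack([d1,-d2],1);t=np.linalg.lstsq(A,o2-o1,rcond=None)[0]
    p,q=o1+d1*t[0],o2+d2*t[1];return (p+q)/2,np.linalg.norm(p-q)
def load(f): return dict(np.load('pics/'+f+'.npz'))
E
python3 - <<'E'
from h import *
s=monitor.read_state();print(s, arm.finger_overhang)
for n in ['scene','side','wrist']:
    s,c=shot(n,n+'0');print(n,{k:(v if np.size(v)<17 else 0) for k,v in c.items()})
E
```

```text
{'t': 0.0, 'qpos': array([ 1.18051874,  0.61597661, -0.01262727,  1.42493527,  0.00811981,
        1.10340241, -0.04041301]), 'joint_vel': array([ 0.00113989,  0.00100185, -0.00076696, -0.00034873,  0.00051534,
        0.00182275, -0.00145825]), 'tau': array([ 6.26649035e-05, -4.69212770e+01,  2.59306328e-01, -1.71032488e+01,
        1.00434810e-02,  9.68369830e-03,  1.38833297e-06]), 'ee_pos': array([ 0.2310153 , -0.60675519,  0.2410888 ]), 'orientation': array([ 8.23368589e-01, -5.67505404e-01, -1.11411980e-03, -7.36508045e-04]), 'contact_force': array([-0.0143838 , -0.03972104, -0.15071878]), 'ft_torque': array([0.00639401, 0.01878538, 0.00104785]), 'opening': 1.0015802761720083} 0.011
scene {'img': 0, 'range_z': 0, 'fx': 605.2986097200197, 'fy': 605.2986097200197, 'cx': 324.4906982781391, 'cy': 233.34205928324107, 'eye': array([-0.44618147,  0.63106821,  1.07723514]), 'orientation': array([-0.21142255,  0.37964865,  0.79765509, -0.41822694])}
side {'img': 0, 'range_z': 0, 'fx': 456.30083077320455, 'fy': 456.30083077320455, 'cx': 319.9265068295631, 'cy': 242.60766766331898, 'eye': array([0.02604488, 0.30195711, 1.17179946]), 'orientation': array([-0.12765194,  0.24425661,  0.84645503, -0.45558487])}
wrist {'img': 0, 'range_z': 0, 'fx': 371.64829954431775, 'fy': 371.64829954431775, 'cx': 322.6756607999717, 'cy': 238.93695128750863, 'T_tool_cam': array([[ 9.99999921e-01, -3.97431631e-04, -6.82696694e-06,
        -4.98978351e-04],
       [-3.84378524e-04, -9.62496035e-01, -2.71295477e-01,
        -6.84424705e-02],
       [ 1.01250475e-04,  2.71295458e-01, -9.62496111e-01,
        -1.31850453e-01],
       [ 0.00000000e+00,  0.00000000e+00,  0.00000000e+00,
         1.00000000e+00]])}
```

View pics/scene0.png

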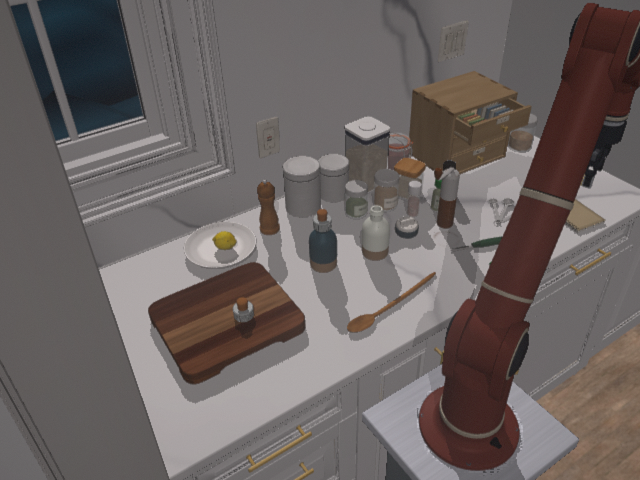

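View pics/side0.png

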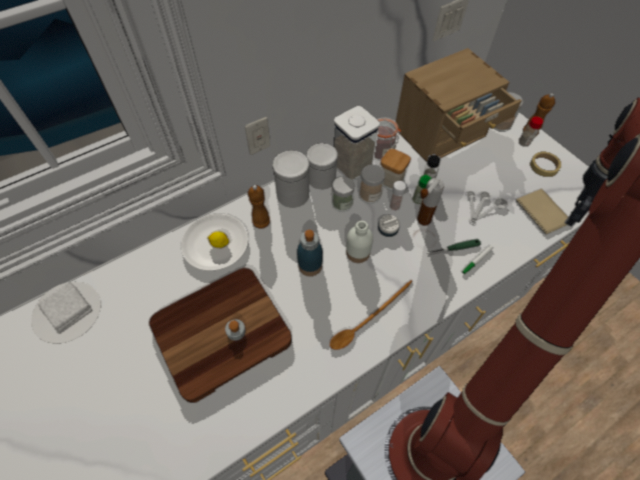

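View pics/wrist0.png

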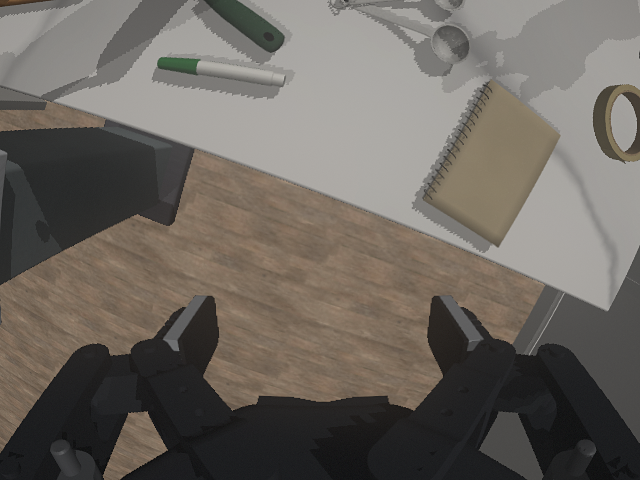

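Scene view: the cap is on the board at (243,310), the open white cruet's mouth at (376,211), and the blue cruet at (322,240). The mill is at (268,207) and the spoon at (390,305). I'll measure these.

```bash
python3 - <<'E'
from h import *
S,D=load('scene0'),load('side0')
for n,f in (('scene',S),('side',D)):
    P=cloud(f);print(n,'worktop',np.round(P[270,420] if n=='scene' else P[300,300],4))
    hsv=cv2.cvtColor(f['img'],cv2.COLOR_BGR2HSV)
    for nm,box in (('knob',(225,290,260,325) if n=='scene' else (220,315,250,335)),('mouth',(355,200,395,225) if n=='scene' else (345,212,378,238)),('blueknob',(312,205,332,222) if n=='scene' else (300,228,320,246))):
        u0,v0,u1,v1=box;sub=P[v0:v1,u0:u1].reshape(-1,3);top=np.sort(sub[:,2])
        print(nm,'ztop',top[-15::4].round(4))
        t=sub[sub[:,2]>np.percentile(top,97)-.004];print('  near-top mean',t.mean(0).round(4),t.min(0).round(3),t.max(0).round(3))
    crop=f['img'][190:345,220:400] if n=='scene' else f['img'][205:355,210:385]
    cv2.imwrite(f'pics/crop_{n}.png',cv2.resize(crop,None,fx=4,fy=3.8,interpolation=cv2.INTER_CUBIC))
E
```

```text
scene worktop [ 0.4165 -0.2346 -0.0064]
knob ztop [0.0839 0.0844 0.0863 1.0772]
  near-top mean [0.4282 0.275  0.1608] [-0.446  0.231  0.078] [0.517 0.631 1.077]
mouth ztop [0.1497 0.1502 0.151  1.0772]
  near-top mean [ 0.4789 -0.1268  0.2012] [-0.446 -0.191  0.143] [0.555 0.631 1.077]
blueknob ztop [0.1766 0.1776 0.1782 0.1794]
  near-top mean [ 0.552  -0.0155  0.1998] [-0.446 -0.045  0.174] [0.592 0.631 1.077]
side worktop [ 0.5054  0.0425 -0.0023]
knob ztop [0.0849 0.0854 0.086  0.0871]
  near-top mean [0.4929 0.2411 0.116 ] [0.026 0.227 0.081] [0.518 0.302 1.172]
mouth ztop [0.1498 0.1507 0.1516 0.1545]
  near-top mean [ 0.5248 -0.1646  0.1803] [ 0.026 -0.198  0.145] [0.556 0.302 1.172]
blueknob ztop [0.1784 0.1787 0.1795 0.1805]
  near-top mean [ 0.5709 -0.0312  0.1947] [ 0.026 -0.05   0.175] [0.592 0.302 1.172]
```

View pics/crop_scene.png

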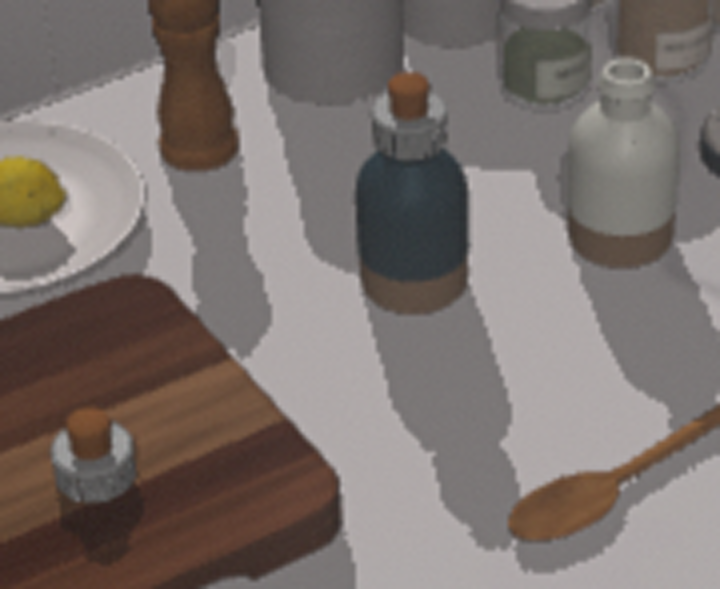

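View pics/crop_side.png

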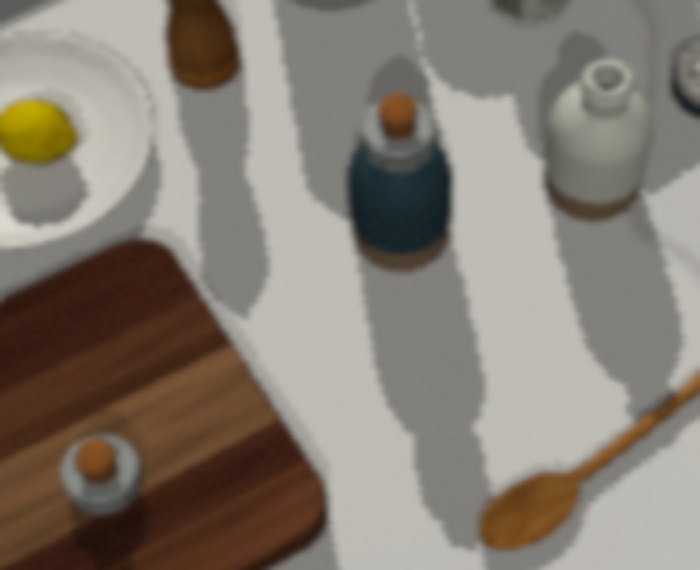

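```bash
python3 - <<'E'
from h import *
S,D=load('scene0'),load('side0')
for n,a,b,z in (('knobtop',(242.2,299.7),(234.2,323),.084),('mouth',(376.5,208.7),(362,226),.15)):
    print(n,tri(ray(S,*a),ray(D,*b)),onz(S,*a,z),onz(D,*b,z))
for n,f in (('scene',S),('side',D)):
  P=cloud(f);X=P.reshape(-1,3)
  for nm,c,lo,hi in (('knob',(.51,.237),.068,.1),('mouth',(.54,-.18),.146,.156),('blue',(.58,-.04),.16,.19)):
    t=X[(np.hypot(X[:,0]-c[0],X[:,1]-c[1])<.04)&(X[:,2]>lo)&(X[:,2]<hi)]
    if len(t): print(n,nm,len(t),t.mean(0).round(4),t.min(0).round(4),t.max(0).round(4))
  m=(X[:,2]>.02)&(X[:,2]<.3)&(X[:,0]>.3)&(X[:,0]<.8)&(abs(X[:,1])<.5)
  H=np.histogram2d(X[m,0],X[m,1],bins=[np.arange(.3,.82,.04),np.arange(-.48,.5,.04)])
s=monitor.read_state();print(R.from_quat(s['orientation']).as_matrix().round(3))
print(s['t'])
E
```

```text
knobtop (array([0.51424486, 0.23549349, 0.07266019]), np.float64(0.004434855991200422)) [0.50495209 0.24161522 0.084     ] [0.50786528 0.23438819 0.084     ]
mouth (array([ 0.5396011 , -0.18059159,  0.14563629]), np.float64(0.004451225923424234)) [ 0.53603384 -0.17480628  0.15      ] [ 0.5362475  -0.18043946  0.15      ]
scene knob 106 [0.5022 0.2448 0.0784] [0.4891 0.2299 0.0681] [0.5197 0.2564 0.0863]
scene mouth 30 [ 0.5366 -0.1731  0.1488] [ 0.5248 -0.1914  0.1463] [ 0.5515 -0.158   0.1532]
scene blue 87 [ 0.577  -0.0319  0.1716] [ 0.566  -0.0459  0.1603] [ 0.5971 -0.0198  0.1799]
side knob 94 [0.5052 0.2394 0.0818] [0.4938 0.2271 0.0695] [0.5198 0.2523 0.0871]
side mouth 56 [ 0.5407 -0.1795  0.1486] [ 0.5255 -0.1963  0.1461] [ 0.5559 -0.1643  0.1545]
side blue 89 [ 0.5788 -0.0364  0.1742] [ 0.5689 -0.0496  0.1601] [ 0.5944 -0.0244  0.1806]
[[ 0.356 -0.935 -0.001]
 [-0.935 -0.356  0.002]
 [-0.002  0.    -1.   ]]
0.15
```

```bash
python3 - <<'E'
from h import *
D=load('side0');X=cloud(D).reshape(-1,3)
H={}
for p in X:
    if .3<p[0]<.9 and -.6<p[1]<.45 and .03<p[2]<.5:
        k=(round(p[0]/.05),round(p[1]/.05));H[k]=max(H.get(k,0),p[2])
print('    ',[j*5 for j in range(-12,10)])
for i in range(6,18): print(i*5,' '.join(f'{int(100*H.get((i,j),0)):3d}' for j in range(-12,10)))
a=np.radians(np.linspace(-69.1,-19.5,13));r=np.linspace(.649,.563,13);z=np.linspace(.241,.31,13)
for k in range(1,13): print(np.round([r[k]*np.cos(a[k])-.231,r[k]*np.sin(a[k])+.607,min(.32,.241+.02*k)-.241],3),round(np.degrees(a[k]-a[0]),1))
E
```

```text
[-60, -55, -50, -45, -40, -35, -30, -25, -20, -15, -10, -5, 0, 5, 10, 15, 20, 25, 30, 35, 40, 45]
30   0   0   0   0   0   0   0   0   0   0   0   0   0   0   0   0   0   0   0   0   0   0
35   0   0   0   0   0   0   0   0   0   0   0   0   0   0   0   0   0   0   0   0   0   0
40   0   0   0   0   0   0   0   0   0   0   0   0   0   0   3   3   4   4   4   4   4   0
45   0   0   0   0   0   0   0   0   0   0   0   0   0   0   3   4   4   4   4   4   4   4
50   0   0   0  19  19  23   0   0  14  14   0   0   0   0   3   4   6   8   4   4   4   3
55   0   0   0  19  19   4   5   0  15  15   0  18  15   0   4   4   5   6   4   4   4   3
60  22  10  10  11  11  11   4   0   0   0   0  18  17   0   3   4   4   4   4   4   4   3
65  22  11  10  10  11  11  11   0   0   0   0   0   0   0   3   4   4   4   4   4   4   0
70  23   0  10  10  10  11  11  10  10   0   0   0   0   0   0   0   0   0   3   3   3   0
75  23   0   8  12  20  21  20  10  10   0   0   0   5   0   3   6   0   0   0   0   0   0
80  23   0  13  13  21  21  20  12  15  15  15   0  17  14   4   6   4   0   0   0   0   0
85  23  12  13  13  21  21  21  12  15  15  15   0   0   0   0   0   0   0   0   0   0   0
[0.041 0.025 0.02 ] 4.1
[0.078 0.053 0.04 ] 8.3
[0.114 0.083 0.06 ] 12.4
[0.146 0.114 0.079] 16.5
[0.176 0.148 0.079] 20.7
[0.203 0.184 0.079] 24.8
[0.227 0.221 0.079] 28.9
[0.247 0.259 0.079] 33.1
[0.265 0.298 0.079] 37.2
[0.28  0.338 0.079] 41.3
[0.291 0.378 0.079] 45.5
[0.3   0.419 0.079] 49.6
```

>>> apply_moves(translation=[[0.03, 0.02, 0.03], [0.06, 0.045, 0.055], [0.1, 0.075, 0.08], [0.135, 0.105, 0.08], [0.165, 0.14, 0.08], [0.195, 0.175, 0.08], [0.22, 0.215, 0.08], [0.242, 0.255, 0.08], [0.262, 0.295, 0.08], [0.278, 0.335, 0.08], [0.29, 0.375, 0.08], [0.3, 0.415, 0.08], [0.3, 0.415, 0.08], [0.3, 0.415, 0.08]], rotation=[[0, 0, 4], [0, 0, 8], [0, 0, 12], [0, 0, 16], [0, 0, 20.5], [0, 0, 25], [0, 0, 29], [0, 0, 33], [0, 0, 37], [0, 0, 41], [0, 0, 45], [0, 0, 50], [0, 0, 50], [0, 0, 50]])

```text
t: 1.55
ee_pos: [0.5312, -0.1908, 0.3212]
orientation: [0.986, -0.165, -0.001, -0.0]
contact_force: [-0.2, -0.1, -0.3]
opening: 1.0
```

```bash
python3 - <<'E'
from h import *
s,c=shot('wrist','wm1');print(s['ee_pos'],R.from_quat(s['orientation']).as_matrix().round(3),s['t'],s['contact_force'])
E
```

```text
[ 0.53118365 -0.19079515  0.32121979] [[ 0.945 -0.326 -0.003]
 [-0.326 -0.945  0.001]
 [-0.003  0.    -1.   ]] 1.55 [-0.16093231 -0.13920226 -0.27346008]
```

View pics/wm1.png

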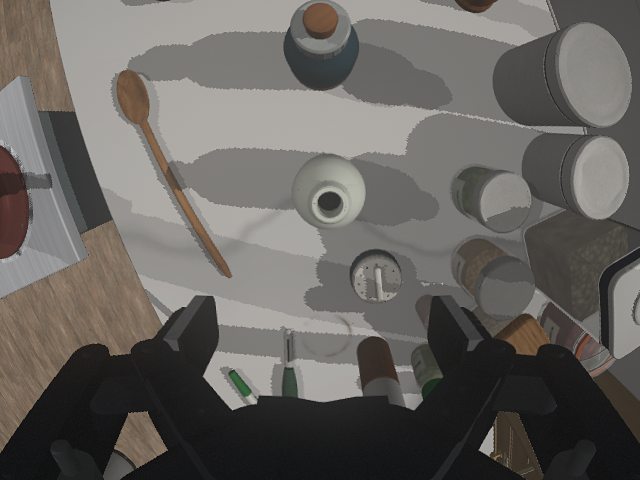

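The wrist view shows the open mouth at about (329,202), the blue cap knob at (320,20), the timer at (376,275) and the spoon on the left. I'll take a second view from further on, then go to the cap.

>>> apply_moves(translation=[[0.005, 0.04, 0], [0.01, 0.08, 0], [0.01, 0.08, 0], [0.01, 0.08, 0]], rotation=[[0, 0, 4], [0, 0, 8], [0, 0, 8], [0, 0, 8]])

```text
t: 2.0
ee_pos: [0.5405, -0.1137, 0.321]
orientation: [0.995, -0.098, -0.002, 0.001]
contact_force: [0.2, 0.2, -0.7]
opening: 0.999
```

```bash
python3 - <<'E'
from h import *
shot('wrist','wm2')
fs=[load('wm1'),load('wm2')]
cv2.imwrite('pics/m1.png',cv2.resize(fs[0]['img'][140:250,270:390],None,fx=5,fy=5,interpolation=cv2.INTER_CUBIC))
i=fs[1]['img'];
for f in fs:
    P=cloud(f);X=P.reshape(-1,3)
    t=X[(np.hypot(X[:,0]-.539,X[:,1]+.178)<.03)&(X[:,2]>.147)&(X[:,2]<.16)]
    print(len(t),t.mean(0),t.min(0),t.max(0),(t.min(0)+t.max(0))/2)
    w=X[(abs(X[:,0]-.5)<.1)&(abs(X[:,1]+.18)<.2)&(X[:,2]<.02)];print('top z',np.median(w[:,2]))
cv2.imwrite('pics/m2.png',i)
E
```

```text
658 [ 0.53939086 -0.17949304  0.14986745] [ 0.52365375 -0.19574986  0.14728016] [ 0.55505219 -0.16376271  0.15211368] [ 0.53935297 -0.17975629  0.14969692]
top z 0.00027198471693951065
560 [ 0.53994218 -0.17893487  0.14977135] [ 0.52382376 -0.19539479  0.14701382] [ 0.55557164 -0.16360937  0.15215808] [ 0.5396977  -0.17950208  0.14958595]
top z 0.0002559368117702743
```

View pics/m1.png

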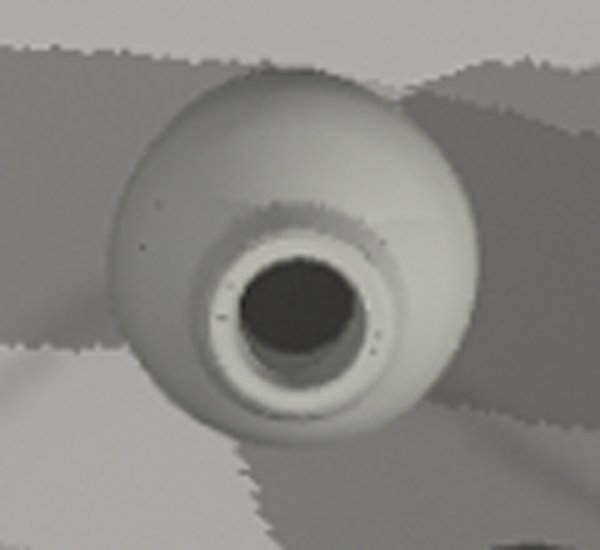

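View pics/m2.png

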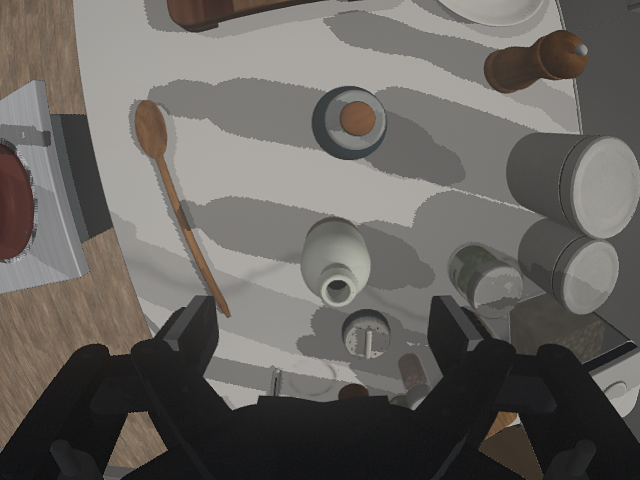

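The second view has the mouth at about (336,290), the blue knob at (358,118) and the mill at (560,55). Both views agree on the rim at (0.5395, -0.1795, 0.150).

>>> apply_moves(translation=[[0.003, 0.04, 0], [0.003, 0.08, 0], [0.003, 0.12, 0], [0.0, 0.16, 0], [-0.005, 0.2, 0], [-0.01, 0.24, -0.01], [-0.02, 0.28, -0.03], [-0.03, 0.31, -0.05], [-0.033, 0.33, -0.07], [-0.033, 0.335, -0.09], [-0.033, 0.335, -0.09], [-0.033, 0.335, -0.09]], rotation=[[0, 0, 4], [0, 0, 8], [0, 0, 12], [0, 0, 16], [0, 0, 20], [0, 0, 24], [0, 0, 28], [0, 0, 32], [0, 0, 35], [0, 0, 35], [0, 0, 35], [0, 0, 35]])

```text
t: 3.25
ee_pos: [0.5086, 0.2176, 0.2307]
orientation: [0.979, 0.202, -0.001, 0.003]
contact_force: [-0.4, 0.8, 0.8]
opening: 1.003
```

```bash
python3 - <<'E'
from h import *
s,c=shot('wrist','wc1');print(s['ee_pos'],R.from_quat(s['orientation']).as_matrix().round(3),s['t'],s['qpos'].round(2))
a,b=load('wm1'),load('wm2');print(tri(ray(a,329.7,204),ray(b,336.5,290)))
f=load('wc1');X=cloud(f).reshape(-1,3)
for lo,hi in ((.078,.09),(.052,.063),(.030,.040)):
    t=X[(np.hypot(X[:,0]-.507,X[:,1]-.239)<.035)&(X[:,2]>lo)&(X[:,2]<hi)]
    print(len(t),np.median(t,0),(t.min(0)+t.max(0))/2,t.max(0)-t.min(0))
E
```

```text
[0.50860802 0.21761722 0.23074136] [[ 0.918  0.396 -0.002]
 [ 0.396 -0.918 -0.006]
 [-0.004  0.005 -1.   ]] 3.25 [-0.1   0.52 -0.54  1.71  0.31  1.   -0.34]
(array([ 0.53943719, -0.18028639,  0.14589682]), np.float64(0.0010686075784235784))
923 [0.50619046 0.24195664 0.08379676] [0.50694779 0.24111365 0.0823025 ] [0.02678054 0.02699085 0.00849089]
1751 [0.50380271 0.2450378  0.06102141] [0.50677366 0.24118521 0.06019846] [0.04868699 0.04889669 0.00558259]
2048 [0.50190027 0.24265573 0.03626875] [0.50706615 0.23911556 0.03586034] [0.06976114 0.0696006  0.00742341]
```

View pics/wc1.png

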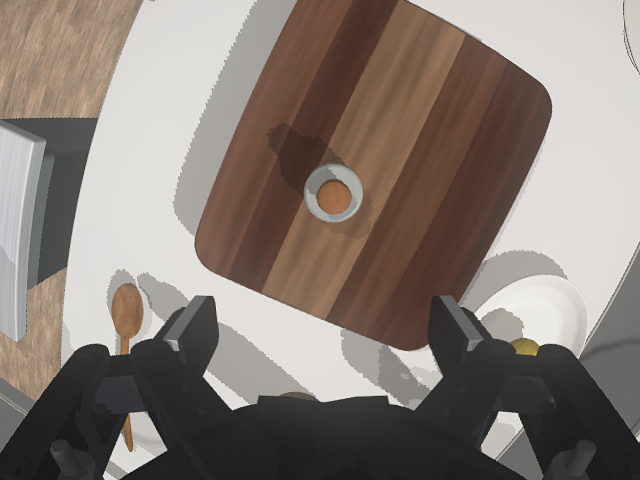

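The cap knob is at (333,197) in this view. Depth gives the axis at (0.507, 0.241), the knob top at z 0.084 and the disc at 0.061. I'll move above it and check.

>>> apply_moves(translation=[[0, 0.012, -0.03], [-0.001, 0.0235, -0.06], [-0.0015, 0.0235, -0.09], [-0.0015, 0.0235, -0.105], [-0.0015, 0.0235, -0.105], [-0.0015, 0.0235, -0.105], [-0.0015, 0.0235, -0.105]], rotation=[[0, 0, 0], [0.3, -0.1, 0], [0.3, -0.1, 0], [0.3, -0.1, 0], [0.3, -0.1, 0], [0.3, -0.1, 0], [0.3, -0.1, 0]])

```text
t: 4.0
ee_pos: [0.5089, 0.2416, 0.1283]
orientation: [0.979, 0.202, 0.003, -0.0]
contact_force: [0.1, 0.3, 0.8]
opening: 0.998
```

```bash
python3 - <<'E'
from h import *
s,c=shot('wrist','wc2');print(s['ee_pos'],R.from_quat(s['orientation']).as_matrix().round(4),s['t'],s['contact_force'])
f=load('wc2');X=cloud(f).reshape(-1,3)
for lo,hi in ((.078,.09),(.052,.063)):
    t=X[(np.hypot(X[:,0]-.507,X[:,1]-.241)<.03)&(X[:,2]>lo)&(X[:,2]<hi)]
    print(len(t),np.median(t,0),(t.min(0)+t.max(0))/2,t.max(0)-t.min(0))
E
```

```text
[0.50888136 0.24160756 0.12830828] [[ 9.186e-01  3.951e-01  5.200e-03]
 [ 3.951e-01 -9.187e-01  2.000e-03]
 [ 5.500e-03  2.000e-04 -1.000e+00]] 4.0 [0.11585054 0.25592423 0.76985776]
1969 [0.50596337 0.24305368 0.08378193] [0.50664449 0.24183948 0.08233123] [0.02656568 0.02583829 0.00857894]
3305 [0.50155718 0.24977783 0.06101366] [0.50664417 0.2413691  0.05749995] [0.04882977 0.0488284  0.01099368]
```

View pics/wc2.png

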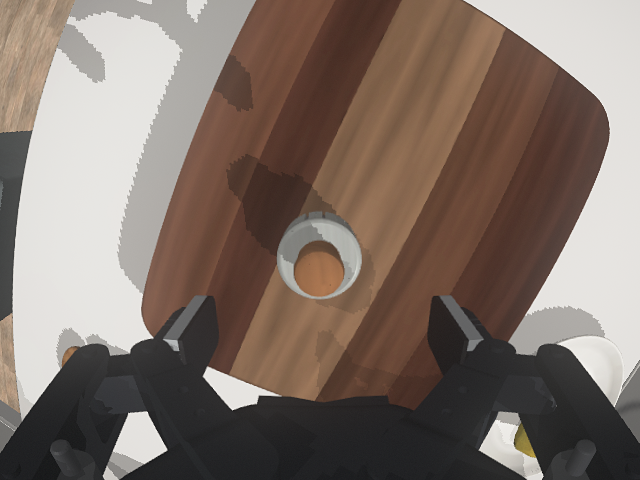

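Cap centre confirmed at (0.5067, 0.2414). Next: descend, then close.

>>> apply_moves(translation=[[-0.002, 0, -0.02], [-0.002, 0, -0.04], [-0.002, 0, -0.054], [-0.002, 0, -0.054], [-0.002, 0, -0.054]], rotation=[[0, 0.2, 0], [0, 0.2, 0], [0, 0.2, 0], [0, 0.2, 0], [0, 0.2, 0]], hand=0.0, force=30)

```text
t: 4.55
ee_pos: [0.5071, 0.242, 0.0747]
orientation: [0.979, 0.202, 0.001, -0.001]
contact_force: [0.3, -0.2, 0.3]
opening: 0.503
```

```bash
python3 - <<'E'
from h import *
s,c=shot('wrist','wc3');print(s['ee_pos'],R.from_quat(s['orientation']).as_matrix().round(4)[:,2],s['t'],s['contact_force'],s['opening'])
E
```

```text
[0.50707055 0.2419839  0.07474887] [ 0.0022  0.0024 -1.    ] 4.55 [ 0.28904516 -0.21560956  0.25372503] 0.5026218852690344
```

View pics/wc3.png

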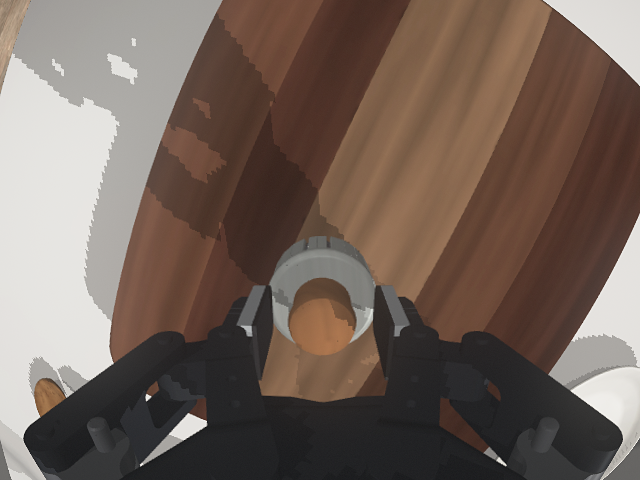

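The knob is centred between the pads at about (322,318), so I'll close.

>>> apply_moves(translation=[[0, -0.0005, 0], [0, -0.0005, 0], [0, -0.0005, 0], [0, -0.0005, 0], [0, -0.0005, 0], [0, -0.0005, 0]], rotation=[[0, 0, 0], [0, 0, 0], [0, 0, 0], [0, 0, 0], [0, 0, 0], [0, 0, 0]], hand=-1, force=60)

```text
t: 5.2
ee_pos: [0.5079, 0.2421, 0.0764]
orientation: [0.979, 0.202, 0.003, -0.001]
contact_force: [-1.3, -1.0, 5.3]
opening: 0.276
```

```bash
python3 - <<'E'
from h import *
s,c=shot('wrist','wc4');print(s['ee_pos'],R.from_quat(s['orientation']).as_matrix().round(4)[:,2],s['t'],s['contact_force'],s['opening'])
E
```

```text
[0.50794304 0.24210597 0.07644743] [ 0.005   0.0037 -1.    ] 5.2 [-1.33924381 -1.03398589  5.25921258] 0.2757270220336986
```

View pics/wc4.png

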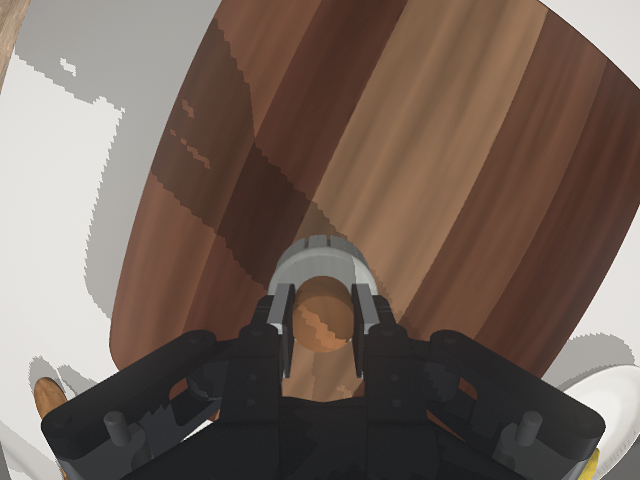

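The knob is gripped, with the fingertips resting on the disc (about 5 N). Lift.

>>> apply_moves(translation=[[0, 0, 0.02], [0, 0, 0.05], [0, 0, 0.09], [0, 0, 0.13], [0, 0, 0.17], [0, 0, 0.185], [0, 0, 0.185], [0, 0, 0.185]], rotation=[[0, 0, 0], [0, 0, 0], [0, 0, 0], [0, 0, 0], [0, 0.2, 0], [-0.2, 0.3, 0], [-0.2, 0.3, 0], [-0.2, 0.3, 0]])

```text
t: 6.05
ee_pos: [0.5074, 0.2415, 0.2605]
orientation: [0.979, 0.202, -0.001, 0.0]
contact_force: [-0.0, -0.2, -1.3]
opening: 0.273
```

```bash
cat > capm.py <<'E'
from h import *
import sys
s,c=shot('wrist',sys.argv[1]);M=R.from_quat(s['orientation']).as_matrix()
print(s['ee_pos'].round(4),M.round(4)[:,2],s['t'],s['contact_force'].round(2),s['opening'])
f=load(sys.argv[1]);X=cloud(f).reshape(-1,3);Y=(X-s['ee_pos'])@M
# cap in tool frame: visible skirt/disc
t=Y[(abs(Y[:,0])<.03)&(Y[:,1]<.03)&(Y[:,1]>-.035)&(Y[:,2]>.005)&(Y[:,2]<.045)]
for a in np.arange(.005,.045,.004):
    q=t[(t[:,2]>=a)&(t[:,2]<a+.004)]
    if len(q)>5: print(round(a,3),len(q),q.min(0).round(4),q.max(0).round(4))
E
python3 capm.py wl1
```

```text
[0.5074 0.2415 0.2605] [-0.0015 -0.001  -1.    ] 6.05 [-0.04 -0.22 -1.28] 0.2728204314232713
0.005 225 [-0.0187 -0.0123  0.005 ] [ 0.0222 -0.0032  0.009 ]
0.009 230 [-0.0119 -0.0122  0.009 ] [ 0.0117 -0.0026  0.013 ]
0.013 2836 [-0.0243 -0.0243  0.013 ] [0.0237 0.0213 0.017 ]
0.017 290 [-0.0243 -0.024   0.017 ] [0.0238 0.021  0.021 ]
0.021 158 [-0.0193 -0.0234  0.021 ] [ 0.0191 -0.0133  0.025 ]
0.025 182 [-0.0219 -0.0235  0.025 ] [ 0.0202 -0.0103  0.029 ]
0.029 200 [-0.0225 -0.0236  0.029 ] [ 0.0218 -0.0084  0.033 ]
0.033 191 [-0.0226 -0.0236  0.033 ] [ 0.0216 -0.0085  0.037 ]
0.037 115 [-0.0222 -0.0236  0.037 ] [ 0.0193 -0.01    0.0407]
```

View pics/wl1.png

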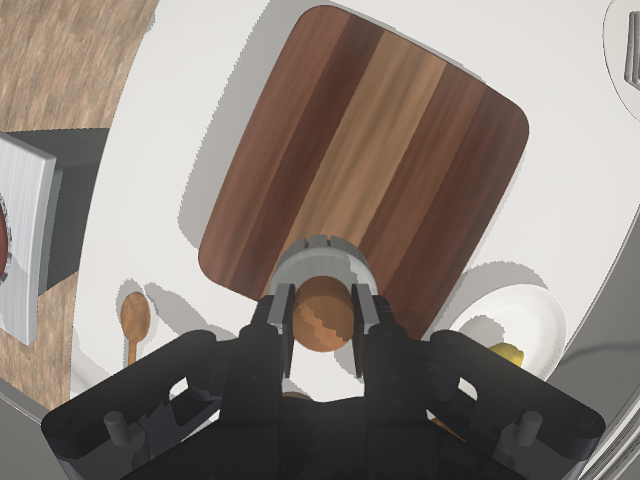

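The cap is held squarely on the tool axis: offset under 0.5 mm, disc 15 mm ahead of the TCP. I'll carry it over the mouth.

>>> apply_moves(translation=[[0.002, -0.02, 0], [0.004, -0.055, 0], [0.007, -0.095, 0], [0.01, -0.135, 0], [0.013, -0.175, 0], [0.016, -0.215, 0], [0.019, -0.255, 0], [0.022, -0.295, 0], [0.025, -0.335, 0], [0.028, -0.37, 0], [0.03, -0.4, 0], [0.032, -0.421, 0], [0.032, -0.421, -0.01], [0.032, -0.421, -0.01], [0.032, -0.421, -0.01]], rotation=[[0, 0, -2], [0, 0, -5], [0, 0, -9], [0, 0, -13], [0, 0, -17], [0, 0, -21], [0, 0, -25], [0, 0, -29], [0, 0, -33], [0, 0, -37], [0, 0, -40], [0, 0, -42], [0, 0, -42], [0, 0, -42], [0, 0, -42]])

```text
t: 7.6
ee_pos: [0.5389, -0.1774, 0.2489]
orientation: [0.987, -0.161, -0.003, -0.001]
contact_force: [-0.9, 0.4, -1.9]
opening: 0.269
```

```bash
python3 capm.py wp1; python3 - <<'E'
from h import *
f=load('wp1');X=cloud(f).reshape(-1,3)
t=X[(np.hypot(X[:,0]-.5395,X[:,1]+.1795)<.03)&(X[:,2]>.145)&(X[:,2]<.155)];print(len(t),(t.min(0)+t.max(0))/2 if len(t) else 0)
for n in('scene','side'):
    s,c=shot(n,n+'1')
S,D=load('scene1')['img'],load('side1')['img']
cv2.imwrite('pics/b.png',np.hstack([cv2.resize(S[130:270,320:440],None,fx=3.2,fy=3.2),cv2.resize(D[150:290,300:420],None,fx=3.2,fy=3.2)]))
E
```

```text
[ 0.5389 -0.1774  0.2489] [-0.0053  0.003  -1.    ] 7.6 [-0.91  0.35 -1.87] 0.2694404025222321
0.005 220 [-0.0224 -0.0119  0.005 ] [ 0.0176 -0.0029  0.009 ]
0.009 227 [-0.0122 -0.0119  0.009 ] [ 0.0114 -0.0024  0.013 ]
0.013 2840 [-0.0246 -0.0238  0.013 ] [0.0234 0.0216 0.017 ]
0.017 287 [-0.0233 -0.0238  0.017 ] [ 0.0235 -0.0018  0.021 ]
0.021 167 [-0.0211 -0.0232  0.0211] [ 0.0199 -0.0111  0.025 ]
0.025 188 [-0.0221 -0.0232  0.025 ] [ 0.0213 -0.0085  0.029 ]
0.029 198 [-0.0226 -0.0235  0.029 ] [ 0.0201 -0.0091  0.033 ]
0.033 192 [-0.0227 -0.0233  0.033 ] [ 0.0213 -0.0081  0.0369]
0.037 112 [-0.0229 -0.0232  0.037 ] [ 0.0194 -0.0088  0.0406]
459 [ 0.5421489 -0.1724799  0.1486597]
```

View pics/wp1.png

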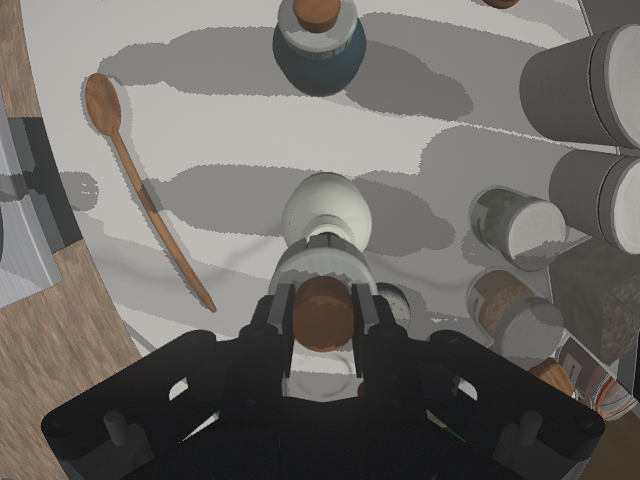

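View pics/b.png

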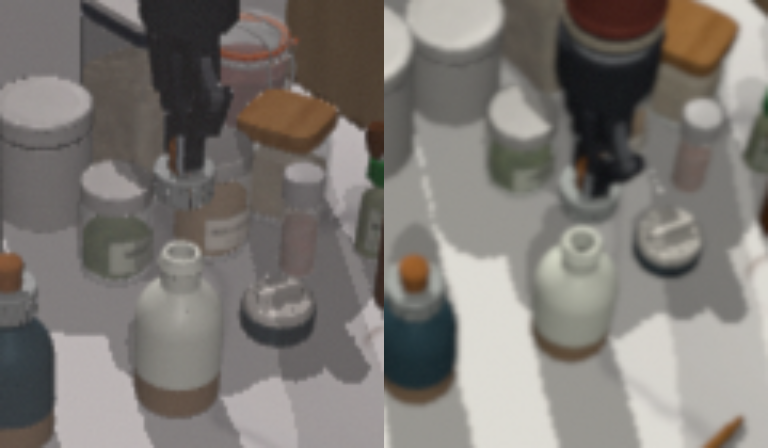

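The cap hangs above the mouth. I'll correct the small offset and tilt, and lower to about 6 mm above the rim.

>>> apply_moves(translation=[[0.0007, -0.002, -0.02], [0.0007, -0.002, -0.04], [0.0007, -0.002, -0.053], [0.0007, -0.002, -0.053], [0.0007, -0.002, -0.053], [0.0007, -0.002, -0.053]], rotation=[[-0.1, -0.3, 0], [-0.1, -0.3, 0], [-0.1, -0.3, 0], [-0.1, -0.3, 0], [-0.1, -0.3, 0], [-0.1, -0.3, 0]])

```text
t: 8.35
ee_pos: [0.541, -0.1801, 0.1982]
orientation: [0.987, -0.161, 0.002, 0.0]
contact_force: [-0.5, 0.3, -0.9]
opening: 0.276
```

```bash
python3 capm.py wp2|head -1; python3 - <<'E'
from h import *
for n in('scene','side'):
    s,c=shot(n,n+'2')
S,D=load('scene2')['img'],load('side2')['img']
cv2.imwrite('pics/b2.png',np.hstack([cv2.resize(S[160:270,330:430],None,fx=4,fy=4,interpolation=2),cv2.resize(D[180:290,310:410],None,fx=4,fy=4,interpolation=2)]))
E
```

```text
[ 0.541  -0.1801  0.1982] [ 4.6e-03 -9.0e-04 -1.0e+00] 8.35 [-0.48  0.29 -0.88] 0.27642310507380574
```

View pics/b2.png

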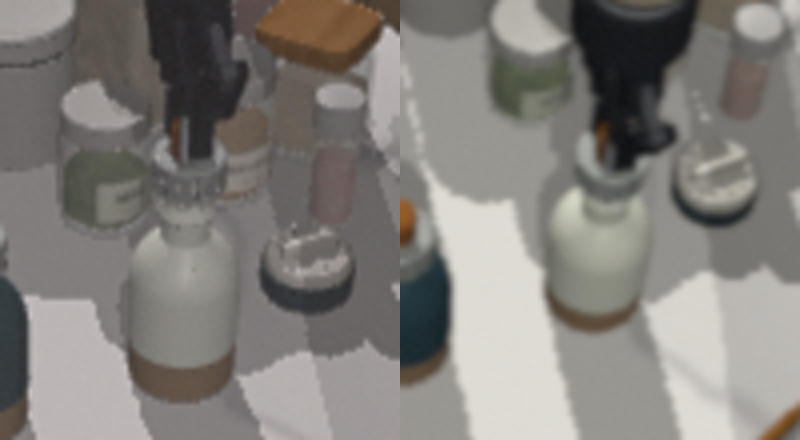

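View pics/wp2.png

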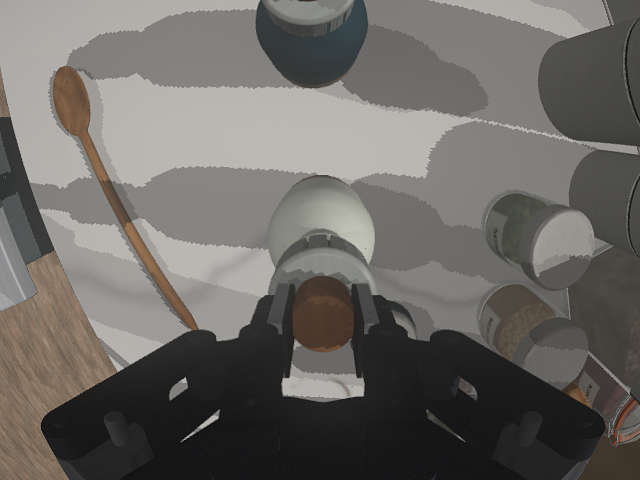

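Both views show the cap in line with the neck, about 1 mm too far in +x. I'll correct and lower until just above the bead.

>>> apply_moves(translation=[[-0.0015, 0.0003, -0.004], [-0.0015, 0.0003, -0.008], [-0.0015, 0.0003, -0.012], [-0.0015, 0.0003, -0.016], [-0.0015, 0.0003, -0.016], [-0.0015, 0.0003, -0.016]], rotation=[[0, 0.2, 0], [0, 0.2, 0], [0, 0.2, 0], [0, 0.2, 0], [0, 0.2, 0], [0, 0.2, 0]])

```text
t: 9.1
ee_pos: [0.5395, -0.1797, 0.1818]
orientation: [0.987, -0.161, 0.001, 0.0]
contact_force: [0.6, 0.5, -1.9]
opening: 0.274
```

```bash
python3 capm.py wp3|head -1; python3 - <<'E'
from h import *
for n in('scene','side'):
    s,c=shot(n,n+'3')
S,D=load('scene3')['img'],load('side3')['img']
cv2.imwrite('pics/b3.png',np.hstack([cv2.resize(S[160:270,330:430],None,fx=4,fy=4,interpolation=2),cv2.resize(D[180:290,310:410],None,fx=4,fy=4,interpolation=2)]))
E
```

```text
[ 0.5395 -0.1797  0.1818] [ 9.e-04 -5.e-04 -1.e+00] 9.1 [ 0.64  0.49 -1.87] 0.2742622126006754
```

View pics/b3.png

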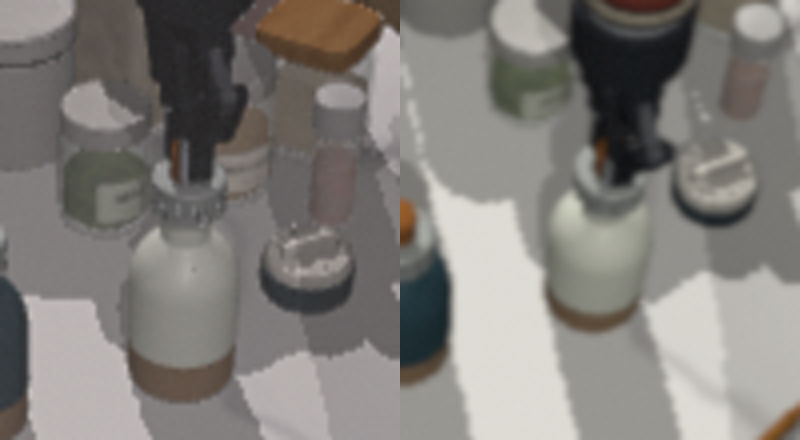

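The cap sits round the neck just above the bead. Pressing down in small steps.

>>> apply_moves(translation=[[0, 0, -0.001], [0, 0, -0.002], [0, 0, -0.003], [0, 0, -0.004], [0, 0, -0.004]], rotation=[[0, 0, 0], [0, 0, 0], [0, 0, 0], [0, 0, 0], [0, 0, 0]])

```text
t: 9.75
ee_pos: [0.5403, -0.1796, 0.1791]
orientation: [0.987, -0.161, 0.002, 0.0]
contact_force: [0.8, 0.9, 5.8]
opening: 0.273
```

>>> apply_moves(translation=[[0, 0, -0.002], [0, 0, -0.003], [0, 0, -0.004], [0, 0, -0.004]], rotation=[[0, -0.1, 0], [0, -0.1, 0], [0, -0.1, 0], [0, -0.1, 0]])

```text
t: 10.15
ee_pos: [0.5408, -0.1795, 0.1773]
orientation: [0.987, -0.161, 0.004, 0.0]
contact_force: [-1.0, 2.2, 10.1]
opening: 0.277
```

```bash
python3 capm.py wp4;  python3 - <<'E'
from h import *
f=load('wp4');X=cloud(f).reshape(-1,3)
for n in('scene','side'):
    s,c=shot(n,n+'4')
S,D=load('scene4')['img'],load('side4')['img']
cv2.imwrite('pics/b4.png',np.hstack([cv2.resize(S[160:270,330:430],None,fx=4,fy=4,interpolation=2),cv2.resize(D[180:290,310:410],None,fx=4,fy=4,interpolation=2)]))
E
```

```text
[ 0.5408 -0.1795  0.1773] [ 0.0069 -0.0018 -1.    ] 10.15 [-1.03  2.18 10.08] 0.2771670481294319
0.005 237 [-0.0189 -0.0118  0.005 ] [ 0.0178 -0.0032  0.009 ]
0.009 220 [-0.0122 -0.0118  0.009 ] [ 0.0114 -0.0025  0.013 ]
0.013 2896 [-0.0246 -0.024   0.013 ] [0.0234 0.0211 0.017 ]
0.017 291 [-0.0257 -0.0245  0.017 ] [ 0.0235 -0.0001  0.021 ]
0.021 170 [-0.0258 -0.0245  0.021 ] [ 0.0188 -0.0007  0.025 ]
0.025 202 [-0.0258 -0.0248  0.025 ] [ 0.0213 -0.001   0.029 ]
0.029 187 [-0.0217 -0.0245  0.029 ] [ 0.0212 -0.0086  0.033 ]
0.033 209 [-0.0225 -0.0246  0.033 ] [ 0.0228 -0.0053  0.0369]
0.037 117 [-0.0221 -0.0244  0.0371] [ 0.0228 -0.0054  0.0405]
```

View pics/b4.png

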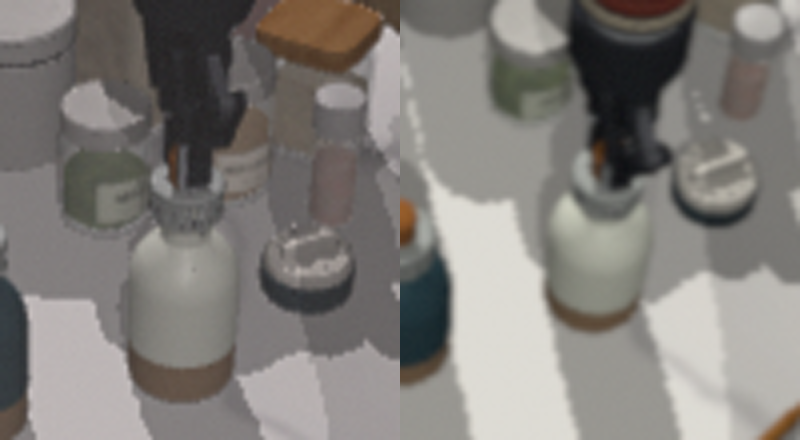

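The cap is on the bead at 10 N and upright. I'll trim the small tilt and drift and push on.

>>> apply_moves(translation=[[-0.0007, 0, -0.003], [-0.001, 0, -0.004], [-0.001, 0, -0.005], [-0.001, 0, -0.005]], rotation=[[0, 0.4, 0], [0, 0.4, 0], [0, 0.4, 0], [0, 0.4, 0]])

```text
t: 10.7
ee_pos: [0.5393, -0.1795, 0.1717]
orientation: [0.987, -0.161, -0.0, 0.001]
contact_force: [1.3, -0.2, -4.0]
opening: 0.272
```

The force dropped, so it has snapped. Pressing onto the rim.

>>> apply_moves(translation=[[0, 0, -0.001], [0, 0, -0.002], [0, 0, -0.003], [0, 0, -0.004], [0, 0, -0.004]], rotation=[[0, 0, 0], [0, 0, 0], [0, 0, 0], [0, 0, 0], [0, 0, 0]])

```text
t: 11.2
ee_pos: [0.5395, -0.1796, 0.1704]
orientation: [0.987, -0.161, 0.0, 0.002]
contact_force: [-3.7, 2.1, 15.1]
opening: 0.273
```

```bash
python3 capm.py wf1;  python3 - <<'E'
from h import *
for n in('scene','side'):
    s,c=shot(n,n+'5')
S,D=load('scene5')['img'],load('side5')['img']
cv2.imwrite('pics/b5.png',np.hstack([cv2.resize(S[160:270,330:430],None,fx=4,fy=4,interpolation=2),cv2.resize(D[180:290,310:410],None,fx=4,fy=4,interpolation=2)]))
s=monitor.read_state();print(s['t'],s['ee_pos'],s['contact_force'],R.from_quat(s['orientation']).as_matrix()[:,2].round(4))
E
```

```text
[ 0.5395 -0.1796  0.1704] [-0.     -0.0031 -1.    ] 11.2 [-3.69  2.05 15.14] 0.27314275954524525
0.005 234 [-0.0188 -0.0119  0.005 ] [ 0.0176 -0.0031  0.009 ]
0.009 220 [-0.0122 -0.0165  0.0091] [ 0.0114 -0.0025  0.013 ]
0.013 2892 [-0.0245 -0.024   0.013 ] [0.0234 0.0214 0.017 ]
0.017 239 [-0.0247 -0.0239  0.017 ] [ 0.0235 -0.0021  0.0208]
0.021 182 [-0.0215 -0.0233  0.021 ] [ 0.0199 -0.0111  0.025 ]
0.025 182 [-0.0225 -0.0232  0.025 ] [ 0.0214 -0.0082  0.029 ]
0.029 206 [-0.0225 -0.0235  0.029 ] [ 0.0214 -0.0084  0.033 ]
0.033 199 [-0.0221 -0.0233  0.033 ] [ 0.021 -0.009  0.037]
0.037 117 [-0.0228 -0.0234  0.037 ] [ 0.0217 -0.0074  0.0409]
11.35 [ 0.53948761 -0.17961778  0.1704429 ] [-3.23423006  1.56782428 15.6342845 ] [ 0.     -0.0031 -1.    ]
```

View pics/b5.png

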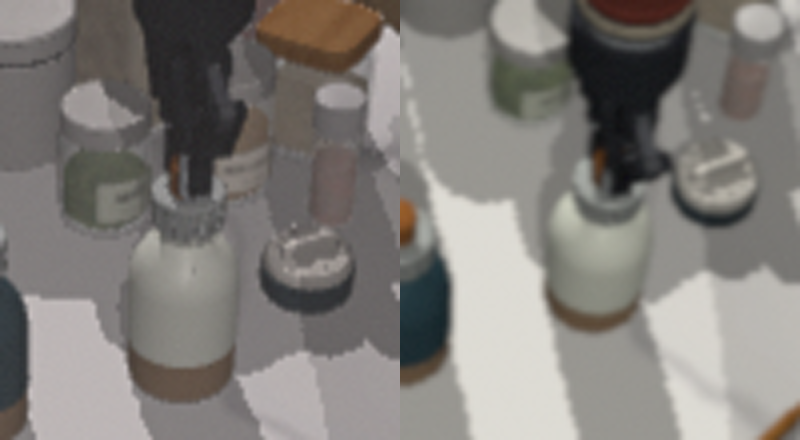

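View pics/wf1.png

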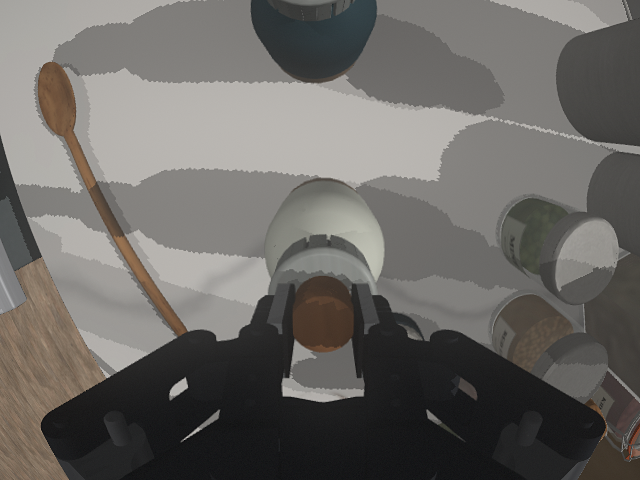

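Fully home: cap_center is at about 0.1544 against 0.154 expected, upright, and the cruet hasn't moved. I'll hold the push for over half a second.

>>> apply_moves(translation=[[0, 0, -0.0025], [0, 0, -0.0025], [0, 0, -0.0025], [0, 0, -0.0025], [0, 0, -0.0025], [0, 0, -0.0025], [0, 0, -0.0025], [0, 0, -0.0025]], rotation=[[0, 0, 0], [0, 0, 0], [0, 0, 0], [0, 0, 0], [0, 0, 0], [0, 0, 0], [0, 0, 0], [0, 0, 0]])

```text
t: 12.15
ee_pos: [0.5394, -0.1796, 0.1704]
orientation: [0.987, -0.161, 0.001, 0.002]
contact_force: [-3.9, 2.0, 14.1]
opening: 0.277
```

```bash
python3 - <<'E'
from h import *
s=monitor.read_state();print(s['ee_pos'],s['contact_force'])
print(workorder.close_job())
E
```

```text
[ 0.53943521 -0.17959025  0.17043478] [-3.90613586  1.96018865 14.10375797]
the job is handed in; nothing more can be done
None
```

The cap is on the open cruet, snapped fully home, and I handed the job in with the arm still gripping the knob and pressing down. `close_job` reported no verdict.

- **Placing:** I gripped the cap by its knob, fingertips on the disc. I centred it over the neck to within about 0.5 mm and held it just above the bead before pressing.
- **Snap:** it took about 10 N on the bead, then the force dropped suddenly. I pressed on until the disc stopped hard on the rim.
- **Last checks:** cap_center was at z ≈ 0.1544 (0.154 expected) and tool tilt about 0.003 rad. Push was steady at 14–15 N, with about 4 N sideways. The tool stayed still, and the cruet looked upright and unmoved in both views.
- **Bystanders:** nothing in the pictures showed one being touched, but I did not re-measure their positions at the end.
- **Disagreement:** triangulating the rim from two close wrist views gave a height of 0.146 m. The depth reading and the text both gave 0.150 m; I used that, and the final seating height agreed with it.
- **Push above target:** the 14–15 N is somewhat above the asked kilogram's weight (about 10 N), but well under the 60 N limit.

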